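Strap down a tube in the bench cradle and set its end screw

ROBOT

A 6-joint arm with a two-finger parallel gripper is mounted at the origin on the work surface. World frame = base frame: x ahead of the robot, y to its left, z up, the work surface at z = 0. Lengths are in m, angles in rad, forces in N, time in s.
With the tool pointing down it reaches from about 0.325 to 0.925 m from the base axis. Payload 3.1 kg.
Tool frame: the origin (TCP) lies at the very end of the fingers, on their centre line; the grasp point (between the pads) lies 19 mm behind it; z points along the fingers, x is the direction in which the jaws open and shut, and the axes are right-handed (so a half turn about z gives the same grasp; the last joint's range is limited). The gripper opens to 85 mm and grips with 20 to 120 N. Pads are 22 mm wide; open, the fingers measure 114 mm over their backs; the gripper's body (76 mm by 85 mm) begins 54 mm behind the grasp point. The pads swing forward as they close: fully open they stand 13 mm farther back than shut.
Start: joints at [-1.369, 0.217, 1.613, -0, 1.311, -0.112], TCP at [0.193, -0.594, 0.231] pointing down, gripper open.
Joint ranges: [-2.75, 2.75], [-0.78, 2.1], [0.31, 2.55], [-1.13, 4.27], [0.13, 2.63], [-2.58, 2.58]. Speed limits (rad/s): [2.79, 2.79, 3.14, 3.14, 3.14, 3.14].

INTERFACE

Orientations are given as a unit quaternion [x, y, z, w].
In Python, from rig import r gives the robot as it stands. The module is installed in compiled form; this text tells all that it offers. Calls block until the motion is done:
- r.goto(position, orientation): joint-space move of the TCP to a pose.
- r.movel(position, attitude=None, v=0.15, stop_force=None): straight line of the TCP; attitude=None keeps the orientation; v is the mean speed in m/s. With stop_force (N) it stops when the force on the tool has changed by that much, and returns True; else False.
- r.set_joints(angles): joint-space move.
- r.grip(opening): finger opening in m; the grip force is fixed at half the most; returns when the fingers have stopped.
- r.wait(seconds).
- r.solve_ik(position, orientation): joint angles nearest the present ones, or None.
- r.read_state(): the state.
- r.grab_frame(name): name is "scene" or "top" or "wrist"; returns the picture (420x560x3 uint8, red, green, blue); there is no depth.
- r.calibration(name): a dict with "mtx" (3x3 intrinsics, pixels), "position" and "orientation" of the camera in the world. Camera axes: x right, y down, z forward; pixel columns grow to the right and rows downward; lengths in m; the calibration is good to about 2 mm. The wrist camera is an equidistant fisheye: a pixel r from the principal point sees the ray r / f radians off the axis. A picture is of the moment at which its call begins: read the wrist's pose just before it. calibration takes no time and is no camera call; for the wrist camera it gives the pose at the moment of the call.
A pose or a line that the arm cannot do raises r.IKError and nothing moves.
- r.job_done(): hands the job in, once; it reports no verdict.
The state is a dict: "clock": time; "joint_positions": joint angles; "joint_vel": joint speeds; "joint_efforts": joint torques, N m; "eef_pos": TCP position; "tool_rot": TCP orientation; "wrist_force": force on the tool from outside, world axes, zero at the start; "wrist_torque": the same for the moment, N m; "grip_width": finger opening in m.
Only numpy, scipy, OpenCV 4.12 (cv2) and the standard library are available. Lean on these libraries where they do the work, as an engineer would, in place of code of your own. Each camera call takes 0.05 s, during which the arm holds its last target.

TASK

Close both blue hinged straps over the copper tube, pressing each black tab straight down without forcing it until the catch snaps and holds the strap shut. Then crank the handwheel clockwise until you feel it stop, with the tube pushed up against the brass back stop, and back it off a quarter turn. Let go, and leave the other things on the bench alone.

Things in the scene. Friction and masses are not known exactly. Their poses are not given: they have to be found in the camera images.
- cradle: fixed grey tube cradle, plate 260 (x) x 420 (y) x 12 mm. Origin on the table below the tube, midway between the straps; x from the straps' tabs to their hinges (away from the robot), y from the brass stop to the handwheel, z up. Plate y -165 to +255 mm; strap_a at y -60, strap_b at +60; tube's axis 50 mm high; green gear head 80 x 70 mm, 92 mm high at y +200
- strap_a (a joint): hinge angle of the blue strap nearer the brass stop (rad): 0 fully shut and caught, pushes against the catch from about 0.12 down to 0.05, then snaps in, starts open at 1.15 to 1.9, at most 2.0. A stiff hinge: the strap stays where it is left (1 to 2 N at the tab moves it)
- strap_b (a joint): the same for the blue strap nearer the handwheel
- strap_a_tab (a point): centre of the outer face (upper when shut) of the black press tab (28 x 30 x 8 mm) at strap_a's free end, 116 mm from the hinge; point z points out of that face, x from tab to hinge. Shut, the face is level, 76 mm above the table. Pressed down here the sprung roller catch gives way with a snap at 8 to 10 N, then the strap meets a hard stop. Over 60 N bends it
- strap_b_tab (a point): the same for strap_b
- strap_a_hinge (a point): point on strap_a's hinge axis, 68 mm above the table, at the strap's middle; the axis runs along the tube (cradle's y). The strap opens up and over, away from the robot; it is 28 mm wide, 130 mm long from this axis, and the tab's face lies 8 mm outside the plane through the axis
- strap_b_hinge (a point): the same for strap_b
- handwheel (a joint): angle of the handwheel (rad), grows when turned clockwise seen from above; starts between 0 and 4.2; stays where it is left. Clockwise drives the steel jaw 20 mm per turn towards the tube; the wheel stops turning (1.3 to 2.6 turns from the start) when the tube is pinched between jaw and brass stop. The wheel itself takes about 1 to 2 N at the handle to turn
- wheel_axis (a point): point on the wheel's vertical axis, at the height of the middle of its handle (147 mm above the table)
- handle (a point): middle of the black upright crank handle on the wheel's rim: 22 mm diameter, 46 mm tall, its middle 27 mm above its foot and the rim's top, 50 mm from the wheel's axis. It spins freely on its own axis, so a gripper may hold it and go round the circle without turning
- jaw: steel jaw, face 40 x 40 mm; origin at the centre of the face that meets the tube; cradle's axes. It advances along -y
- tube: loose copper tube 32 mm diameter, 220 mm long, lying along y in two V supports, 0.2 to 0.45 kg; origin at its centre. A shut strap clears it by 2 mm, so it can still slide lengthwise
- tube_end (a point): centre of the tube's end that faces the jaw
- tube_foot (a point): centre of the tube's end that faces the brass stop
- stop: fixed brass back stop, 50 x 16 x 58 mm; origin at the foot of the face that the tube meets, +y towards the tube. Its place along the cradle differs from time to time
- collar: bystander: brass ring 30 mm across, 14 mm high, on the front of the cradle's plate
- jar: bystander: small blue closed jar 40 mm across, 45 mm high, on the plate behind the straps
- mallet: bystander: wooden mallet lying on the table to the left
- wrench: bystander: wrench on the table to the right
- screwdriver: bystander: screwdriver on the table to the right
- tray: bystander: grey parts tray on the far left
- mug: bystander: blue mug on the near left
There are look-alikes about, which are no part of the job. What is meant by the tube is not turquoise, and is the larger of those in its own colour.

How it is judged:
On the way, in this order (a step that is already met when the one before it is completed fails the run):
1. both straps are caught shut (value of joint each of strap_a, strap_b below 0.035 rad), for 0.2 s.
2. the jaw pinches the tube against the brass stop with more than 20 N (contact force between jaw and tube above 20 N and contact force between tube and stop above 12 N), for 0.05 s.
At the end, for the whole second after the job is handed in: Both straps are caught shut (under 0.035 rad), the tube's foot is within 2.5 mm of the brass stop and at rest, and the jaw stands 2.5 to 7.5 mm clear of the tube's other end (an eighth to three eighths of a turn back; a quarter is 5 mm) (all of step 1 and y of tube_foot in the frame of stop below 0.0025 m and y of tube_end in the frame of jaw between -0.0075 and -0.0025 m and linear speed of tube below 0.01 m/s); the robot touches nothing.
It fails at once if a strap is forced with more than 60 N (contact force between any of strap_a, strap_b and the arm above 60 N or contact force between any of strap_a, strap_b and the fingers above 60 N).
It fails at once if a bystander is moved more than 30 mm (distance of any of collar, jar, mallet, wrench, screwdriver, tray, mug from where it was at the start of the episode above 0.03 m).
It also fails if it takes over 67 s, if anything falls off the work surface, if the arm or the gripper's body presses on something with over 40 N, if the wrist force passes 120 N, or if a joint passes its speed limit or range.

## Working session

There is one attempt and no reset: what is moved stays moved. The work goes in short steps, each a Python script; the robot and the scene stay as the last script left them, time stands still between calls to the robot, and variables do not carry over. Pictures are saved under pics/ and viewed, and the job is handed in when it is done.

```bash
mkdir -p pics; ls; python3 - <<'E'
from rig import r
import cv2
for n in("scene","top","wrist"):
    c=r.calibration(n);print(n,c)
    cv2.imwrite(f"pics/{n}0.png",r.grab_frame(n)[:,:,::-1])
print(r.read_state())
E
```

```text
pics
scene {'mtx': array([[381.42385831,   0.        , 274.1660563 ],
       [  0.        , 381.42385831, 206.85067109],
       [  0.        ,   0.        ,   1.        ]]), 'position': array([ 0.88883052, -0.66178146,  0.771782  ]), 'orientation': array([ 0.87379828,  0.23151131, -0.10922778, -0.41345903])}
top {'mtx': array([[398.46453302,   0.        , 290.09253057],
       [  0.        , 398.46453302, 209.56583396],
       [  0.        ,   0.        ,   1.        ]]), 'position': array([0.18769296, 0.01883136, 1.40916125]), 'orientation': array([ 0.70730954, -0.69660832,  0.08499966, -0.08500077])}
wrist {'mtx': array([[325.1922621 ,   0.        , 276.80054355],
       [  0.        , 325.1922621 , 213.01279427],
       [  0.        ,   0.        ,   1.        ]]), 'position': array([ 0.25507871, -0.57266282,  0.37279968]), 'orientation': array([ 0.80246604, -0.58191599, -0.07860295,  0.10603592])}
{'clock': 0.15, 'joint_positions': array([-1.36917895e+00,  2.17602005e-01,  1.61460059e+00,  1.20087589e-05,
        1.31129170e+00, -1.12191450e-01]), 'joint_vel': array([-0.00096932, -0.00301845, -0.00608699, -0.00151431,  0.0002157 ,
       -0.00033343]), 'joint_efforts': array([ 4.06319332e-04, -3.97446942e+01, -3.04415452e+01, -1.68450238e-04,
        5.79872023e-03, -5.79204013e-06]), 'eef_pos': array([ 0.19282881, -0.59384187,  0.23023683]), 'tool_rot': array([ 8.08912716e-01, -5.87927984e-01, -6.97796944e-04, -6.45889941e-04]), 'wrist_force': array([ 0.21147464, -0.38828376,  0.14419956]), 'wrist_torque': array([-0.01694209, -0.00575218, -0.00402412]), 'grip_width': 0.08555753422534157}
```

View pics/scene0.png

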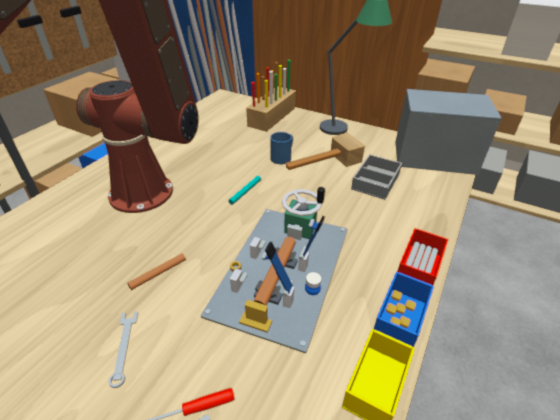

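View pics/top0.png

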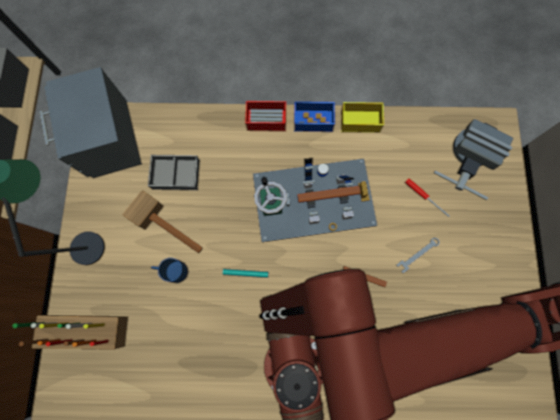

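View pics/wrist0.png

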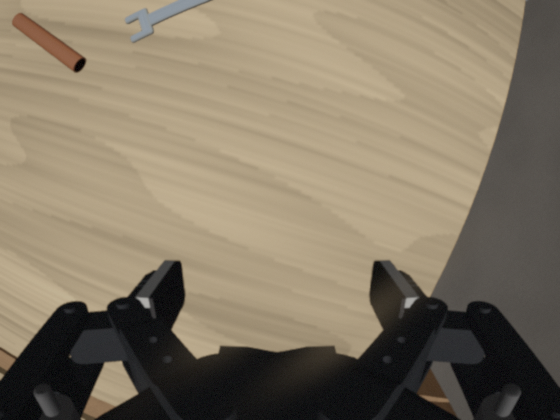

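The top view shows the cradle with its corners near (254,173), (363,160), (377,227) and (262,242). The wheel is near (271,196), the handle near (265,181) and the brass stop near (364,190). Strap_b's tab is near (308,160) and strap_a's near (345,178).

```bash
cat > h.py <<'E'
import numpy as np, cv2
from scipy.spatial.transform import Rotation as R
from rig import r
def rays(name,cal,px):
    px=np.atleast_2d(np.asarray(px,float)); m=cal['mtx']
    d=np.c_[(px[:,0]-m[0,2])/m[0,0],(px[:,1]-m[1,2])/m[1,1],np.ones(len(px))]
    if name=='wrist':
        t=np.hypot(d[:,0],d[:,1]); s=np.where(t>1e-9,np.sin(t)/np.maximum(t,1e-9),1)
        d=np.c_[d[:,0]*s,d[:,1]*s,np.cos(t)]
    d=R.from_quat(cal['orientation']).apply(d)
    return cal['position'],d/np.linalg.norm(d,axis=1)[:,None]
def onplane(name,cal,px,z):
    o,d=rays(name,cal,px); return o+d*((z-o[2])/d[:,2])[:,None]
def project(name,cal,P):
    q=R.from_quat(cal['orientation']).inv().apply(np.atleast_2d(P)-cal['position']); m=cal['mtx']
    if name=='wrist':
        rho=np.hypot(q[:,0],q[:,1]); t=np.arctan2(rho,q[:,2]); k=t/np.maximum(rho,1e-9)
        u=q[:,:2]*k[:,None]
    else: u=q[:,:2]/q[:,2:]
    return u*[m[0,0],m[1,1]]+[m[0,2],m[1,2]]
def tri(obs):
    A=np.zeros((3,3));b=np.zeros(3)
    for o,d in obs:
        M=np.eye(3)-np.outer(d,d);A+=M;b+=M@o
    return np.linalg.solve(A,b)
E
python3 - <<'E'
from h import *
c=r.calibration('top')
P=onplane('top',c,[(254,173),(363,160),(377,227),(262,242)],.012);print(P.round(3))
print(np.linalg.norm(np.roll(P,-1,0)-P,axis=1))
print(onplane('top',c,[(271,196)],.12),onplane('top',c,[(265,181)],.17))
im=cv2.imread('pics/top0.png')[140:260,230:400]
cv2.imwrite('pics/topz.png',cv2.resize(im,None,fx=4.6,fy=4.6,interpolation=cv2.INTER_CUBIC))
s=r.read_state();w=r.calibration('wrist')
T=R.from_quat(s['tool_rot'])
print(T.as_matrix(), T.inv().apply(w['position']-s['eef_pos']),(T.inv()*R.from_quat(w['orientation'])).as_euler('xyz',degrees=True))
E
```

```text
[[ 0.668  0.157  0.012]
 [ 0.725 -0.247  0.012]
 [ 0.472 -0.29   0.012]
 [ 0.411  0.119  0.012]]
[0.40818432 0.25727863 0.41358932 0.25949071]
[[0.55046122 0.08608571 0.12      ]] [[0.586844   0.10437304 0.17      ]]
[[ 3.08680397e-01 -9.51165746e-01 -3.69440100e-04]
 [-9.51163943e-01 -3.08680537e-01  1.86544587e-03]
 [-1.88838718e-03 -2.24428472e-04 -9.99998192e-01]] [-0.00113476 -0.06577232 -0.14270809] [-15.18367411  -0.03210685  -0.10309708]
```

View pics/topz.png

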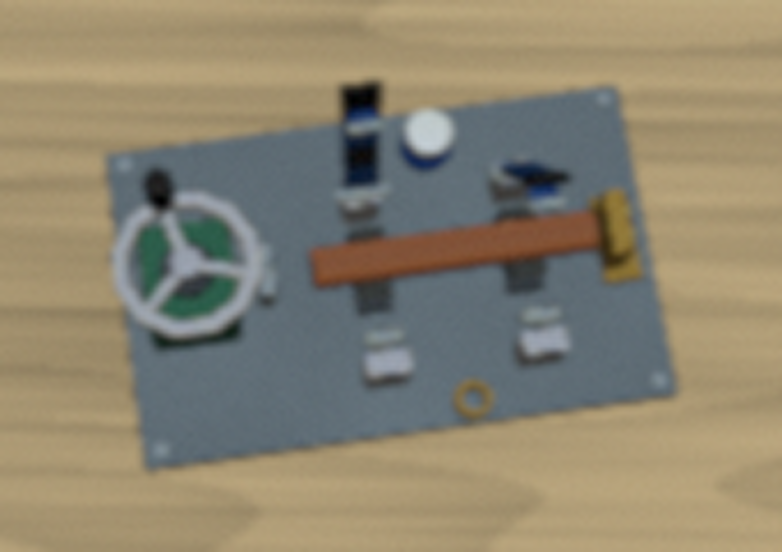

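```bash
python3 - <<'E'
from h import *
import pickle
psi=0.143
def quat(yaw):  # tool y=-cradle x ; tool x = -cradle y
    c,s=np.cos(yaw),np.sin(yaw)
    X=np.array([s,-c,0]);Z=np.array([0,0,-1]);Y=np.cross(Z,X)
    return R.from_matrix(np.c_[X,Y,Z]).as_quat()
q=quat(psi)
D=[]
for i,p in enumerate([(.47,-.12,.38),(.49,0.03,.38)]):
    j=r.solve_ik(p,q); print(j)
    r.goto(p,q); r.wait(.2)
    c=r.calibration('wrist'); im=r.grab_frame('wrist'); D.append((c,im))
    cv2.imwrite(f'pics/w{i+1}.png',im[:,:,::-1])
    s=r.read_state();print(s['clock'],s['eef_pos'])
c=r.calibration('scene'); im=r.grab_frame('scene')
D.append((c,im));pickle.dump(D,open('D.pkl','wb'))
E
```

```text
[-3.94791120e-01 -1.72697002e-01  1.73675249e+00 -4.44089210e-16
  1.57753717e+00  1.03300521e+00]
2.45 [ 0.46990181 -0.12051677  0.37971937]
[-8.19296494e-02 -1.59298058e-01  1.72515670e+00 -4.44089210e-16
  1.57573401e+00  1.34586668e+00]
3.3583 [0.49005367 0.02869957 0.3799442 ]
```

View pics/w1.png

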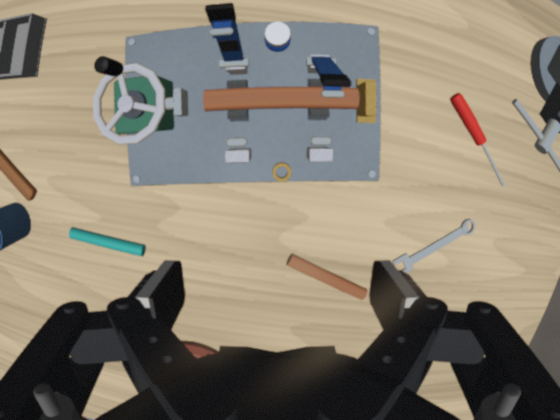

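View pics/w2.png

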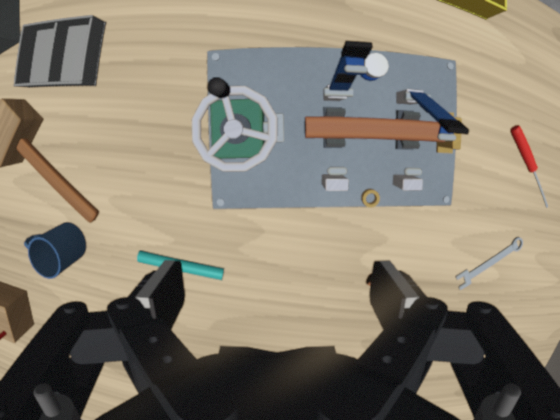

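```bash
python3 - <<'E'
import cv2
a=cv2.imread('pics/w1.png');b=cv2.imread('pics/w2.png')
cv2.imwrite('pics/w1z.png',cv2.resize(a[0:200,80:400],(800,500),interpolation=cv2.INTER_CUBIC))
cv2.imwrite('pics/w2z.png',cv2.resize(b[30:230,170:490],(800,500),interpolation=cv2.INTER_CUBIC))
E
```

```text
(no output)
```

View pics/w1z.png

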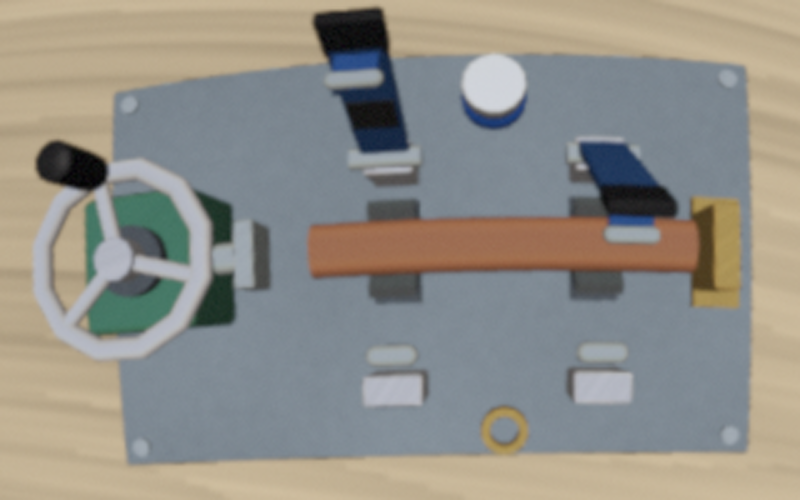

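View pics/w2z.png

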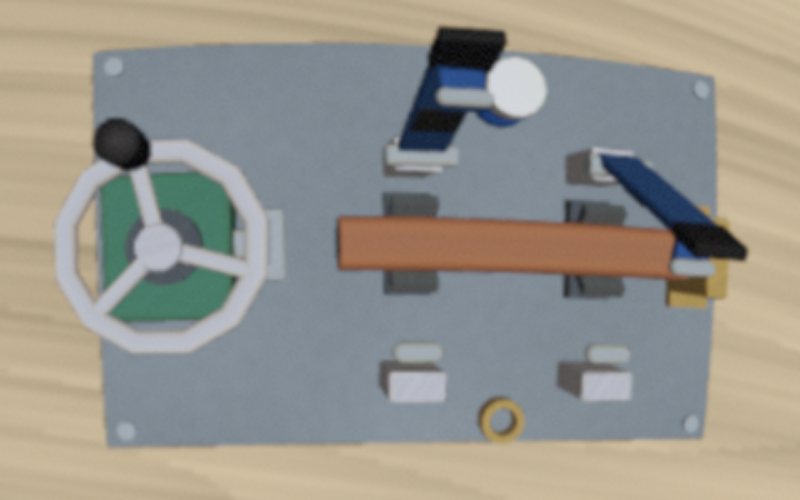

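```bash
cat > m.py <<'E'
from h import *
import pickle
from scipy.optimize import least_squares
D=pickle.load(open('D.pkl','rb')); c1,c2=D[0][0],D[1][0]
Z1=lambda p:np.array(p)/2.5+[80,0]
Z2=lambda p:np.array(p)/2.5+[170,30]
def t(p1,p2):
    o1,d1=rays('wrist',c1,Z1(p1));o2,d2=rays('wrist',c2,Z2(p2))
    P=tri([(o1,d1[0]),(o2,d2[0])])
    return P, project('wrist',c1,P)[0]-Z1(p1)
C1=[(114,93),(745,66),(748,452),(128,463)]
C2=[(95,53),(716,76),(703,438),(108,446)]
loc=np.array([(.13,.255),(.13,-.165),(-.13,-.165),(-.13,.255)])
P1=onplane('wrist',c1,Z1(C1),.012)[:,:2];P2=onplane('wrist',c2,Z2(C2),.012)[:,:2]
print(P1.round(4).tolist(),P2.round(4).tolist())
def fit(Pl):
    def f(x):
        c,s=np.cos(x[2]),np.sin(x[2]);M=np.array([[c,-s],[s,c]])
        return np.concatenate([(loc@M.T+x[:2]-P).ravel() for P in Pl])
    s=least_squares(f,[.575,-.11,.14]);return s.x,np.abs(s.fun).max()
print(fit([P1]),fit([P2]));x,_=fit([P1,P2]);print(x)
np.save('cr.npy',x)
M=np.array([[np.cos(x[2]),-np.sin(x[2]),0],[np.sin(x[2]),np.cos(x[2]),0],[0,0,1]])
o=np.array([x[0],x[1],0])
L=lambda P:(M.T@(P-o))
for n,p1,p2 in [('hub',(113,258),(157,246)),('handletop',(57,162),(121,142)),('b end L',(314,17),(440,29)),('b end R',(382,10),(506,37)),('b roller',(355,78),(466,96)),
  ('a blob',(638,200),(717,241)),('a roller',(633,235),(693,267)),('a tip L',(600,212),(692,252)),('a tip R',(672,213),(745,255)),('b hinge',(385,157),(424,154)),('a hinge L',(572,155),(595,165)),('collar',(505,431),(502,420)),('jar',(494,84),(516,87)),('tubeendtop',(309,250),(340,242)),('jawtop',(247,255),(276,244)),('stop TL',(695,198),(700,208))]:
    P,e=t(p1,p2);print(n,P.round(4),'cradle',L(P).round(4),e.round(1))
E
python3 m.py
```

```text
[[0.663, 0.1644], [0.7288, -0.2465], [0.4756, -0.2884], [0.4104, 0.1232]] [[0.663, 0.1637], [0.7308, -0.2479], [0.4763, -0.2879], [0.4105, 0.1237]]
(array([ 0.57658848, -0.106242  ,  0.15942467]), np.float64(0.0026016988951133024)) (array([ 0.5772884 , -0.10652351,  0.15959817]), np.float64(0.0022276963819107265))
[ 0.57693844 -0.10638275  0.15951147]
hub [0.5456 0.0925 0.1195] cradle [0.0007 0.2013 0.1195] [ 0.  -0.1]
handletop [0.5909 0.1089 0.1635] cradle [0.0479 0.2103 0.1635] [ 0.1 -0.3]
b end L [ 0.6551 -0.0181  0.1907] cradle [0.0912 0.0748 0.1907] [ 0.1 -0.5]
b end R [ 0.659  -0.0463  0.1912] cradle [0.0906 0.0463 0.1912] [-0.1  0.4]
b roller [ 0.6328 -0.0364  0.1733] cradle [0.0662 0.0602 0.1733] [ 0.  -0.1]
a blob [ 0.5938 -0.1625  0.1851] cradle [ 0.0077 -0.0581  0.1851] [ 0.2 -0.7]
a roller [ 0.5814 -0.1665  0.1596] cradle [-0.0051 -0.06    0.1596] [ 0.1 -0.3]
a tip L [ 0.5851 -0.147   0.1904] cradle [ 0.0016 -0.0414  0.1904] [ 0.2 -0.8]
a tip R [ 0.5905 -0.1766  0.1894] cradle [ 0.0023 -0.0715  0.1894] [ 0.3 -0.8]
b hinge [ 0.6167 -0.0392  0.073 ] cradle [0.05  0.06  0.073] [ 0.1 -0.5]
a hinge L [ 0.6323 -0.1403  0.0719] cradle [ 0.0493 -0.0423  0.0719] [ 0.2 -0.6]
collar [ 0.466  -0.1282  0.0202] cradle [-0.113  -0.0039  0.0202] [ 0.1 -0.3]
jar [ 0.6716 -0.0914  0.0537] cradle [ 0.0959 -0.0003  0.0537] [ 0.1 -0.2]
tubeendtop [ 0.5605 -0.0016  0.0614] cradle [0.0004 0.1061 0.0614] [ 0.1 -0.3]
jawtop [0.5541 0.0339 0.065 ] cradle [-0.0002  0.1421  0.065 ] [ 0.1 -0.2]
stop TL [ 0.6215 -0.2106  0.0778] cradle [ 0.0275 -0.11    0.0778] [ 0.5 -1.6]
```

The plate pose fits to about 2 mm, and the features land where the spec says: straps at y ±60, wheel axis at (0, 200). Strap_b is at about 1.88 rad and strap_a at about 1.2. I'll close strap_b first.

```bash
cat >> h.py <<'E'
x=np.array([ 0.57693844,-0.10638275,0.15951147])
M=np.array([[np.cos(x[2]),-np.sin(x[2]),0],[np.sin(x[2]),np.cos(x[2]),0],[0,0,1]])
W=lambda p:M@np.array(p,float)+[x[0],x[1],0]
L=lambda P:M.T@(np.array(P)-[x[0],x[1],0])
def quat(yaw):
    c,s=np.cos(yaw),np.sin(yaw)
    X=np.array([s,-c,0]);Z=np.array([0,0,-1]);Y=np.cross(Z,X)
    return R.from_matrix(np.c_[X,Y,Z]).as_quat()
Q=quat(x[2]); HX=.053
def st(tag=''):
    s=r.read_state();print(tag,round(s['clock'],2),L(s['eef_pos']).round(4),'F',(M.T@s['wrist_force']).round(1),'g',round(s['grip_width'],4));return s
def tcp(th,y,rc=.118):
    return W([HX-rc*np.cos(th)+.008*np.sin(th)+.012,y,.068+rc*np.sin(th)+.008*np.cos(th)])
def arc(th0,y,th1=.28):
    n=int(np.ceil((th0-th1)/.2))
    for th in np.linspace(th0,th1,n+1)[1:]:
        hit=r.movel(tcp(th,y),v=.12,stop_force=15); st(f'{th:.2f} {hit}')
        if hit: return False
    return True
E
python3 - <<'E'
from h import *
r.grip(0.0)
y=.06
r.goto(W([.14,y,.25]),Q); st()
p=tcp(1.95,y); l=L(p); l[0]+=.015
print(r.movel(W([l[0],y,l[2]]),v=.15,stop_force=8)); st('down')
arc(2.05,y)
cv2.imwrite('pics/b1.png',r.grab_frame('scene')[:,:,::-1]);cv2.imwrite('pics/b1w.png',r.grab_frame('wrist')[:,:,::-1])
E
```

```text
5.18 [0.14   0.0603 0.2511] F [-0.1  1.   0.9] g 0.0002
False
down 5.84 [0.1318 0.06   0.1762] F [-0.2 -0.6  0.3] g 0.0
1.85 False 6.21 [0.1067 0.0597 0.1811] F [ 0.2 -0.   0.1] g 0.0002
1.66 False 6.55 [0.0836 0.0599 0.1853] F [1.  0.6 0.5] g -0.0002
1.46 False 6.89 [0.0601 0.06   0.1859] F [ 0.4 -0.4  0.8] g 0.0001
1.26 False 7.23 [0.0371 0.06   0.1826] F [ 0.1 -0.8  0.2] g 0.0002
1.07 False 7.58 [0.0151 0.06   0.1749] F [ 0.2 -0.8  0.4] g 0.0001
0.87 False 7.92 [-0.0049  0.0601  0.1631] F [-0.3 -0.6  0.2] g -0.0002
0.67 False 8.26 [-0.0222  0.0601  0.1476] F [ 0.3  1.1 -0.7] g -0.0001
0.48 False 8.6 [-0.0364  0.0602  0.1289] F [ 0.3 -0.6  0.1] g -0.0001
0.28 False 8.94 [-0.0465  0.0602  0.108 ] F [ 0.1 -0.5  0.4] g -0.0002
```

View pics/b1.png

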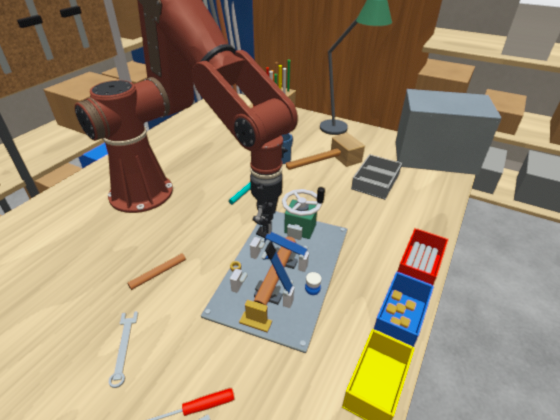

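View pics/b1w.png

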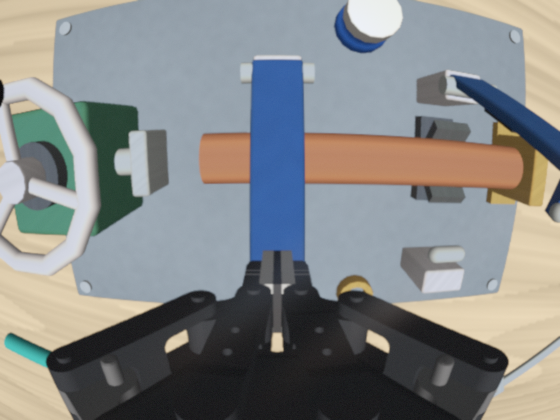

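Strap_b has swung down onto the tip with its tab under the fingers. Next I'll press it straight down.

```bash
cat >> h.py <<'E'
def press(y):
    s=st('start'); l=L(s['eef_pos'])
    r.movel(W([l[0],y,l[2]+.008]),v=.1)
    r.movel(W([HX-.116,y,l[2]+.004]),v=.1,stop_force=10); st('over')
    for z in list(np.arange(.098,.0855,-.004))+list(np.arange(.085,.0715,-.0015)):
        hit=r.movel(W([HX-.116,y,z]),v=.03,stop_force=22)
        st(f'{z:.4f} {hit}')
        if hit: break
    s=r.read_state(); l=L(s['eef_pos'])
    r.movel(W([HX-.116,y,l[2]+.06]),v=.12); st('up')
E
python3 - <<'E'
from h import *
press(.06)
cv2.imwrite('pics/b2w.png',r.grab_frame('wrist')[:,:,::-1])
E
```

```text
start 9.04 [-0.0454  0.0598  0.109 ] F [0.3 0.8 0.3] g 0.0002
over 9.62 [-0.0636  0.0602  0.1126] F [-0.4  0.2 -0.2] g 0.0
0.0980 False 10.28 [-0.0631  0.0601  0.0978] F [-0.3  0.3  0.1] g 0.0
0.0940 False 10.56 [-0.0632  0.0601  0.0938] F [-0.2 -0.1 -0.4] g 0.0001
0.0900 False 10.84 [-0.0624  0.0598  0.0904] F [0.5 0.4 1.2] g 0.0
0.0860 False 11.12 [-0.0629  0.0597  0.0868] F [-1.6  0.2  6.1] g 0.0001
0.0850 False 11.38 [-0.0629  0.0597  0.0862] F [-2.7  0.   7.9] g 0.0003
0.0835 False 11.62 [-0.0632  0.0597  0.0843] F [-2.1 -0.4  6.5] g 0.0001
0.0820 False 11.88 [-0.0633  0.0602  0.0816] F [-0.1  0.  -0.9] g -0.0001
0.0805 False 12.12 [-0.0633  0.0602  0.08  ] F [ 0.   0.1 -0.5] g 0.0006
0.0790 False 12.38 [-0.0632  0.0601  0.0788] F [ 0.3  0.1 -0.5] g 0.0004
0.0775 False 12.62 [-0.0631  0.06    0.0774] F [ 0.1 -0.6  0.7] g 0.0004
0.0760 False 12.88 [-0.0629  0.06    0.076 ] F [ 0.6 -0.3 -0.2] g -0.0003
0.0745 False 13.12 [-0.0629  0.0599  0.0759] F [-2.5  0.8  8.1] g 0.0004
0.0730 False 13.38 [-0.0629  0.0599  0.0757] F [-6.4  0.7 17.3] g -0.0
0.0715 False 13.62 [-0.0628  0.0599  0.0756] F [-9.4  3.3 24.6] g 0.0001
up 14.31 [-0.0636  0.0602  0.1349] F [-0.2  0.3 -0.5] g 0.0002
```

View pics/b2w.png

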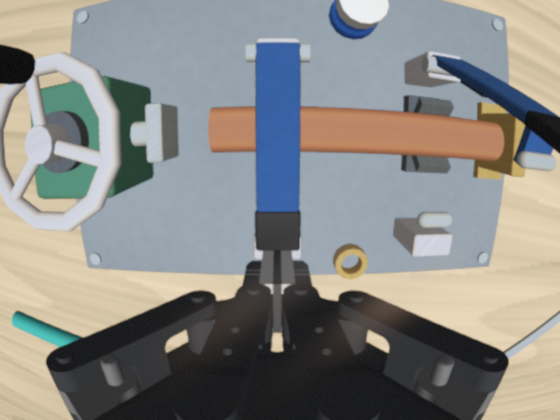

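Strap_b snapped at about 8 N and met its hard stop at z ≈ 75.7 mm. Strap_a is next.

```bash
python3 - <<'E'
from h import *
y=-.06
r.movel(W([-.063,.06,.26]),v=.25)
r.movel(W([.07,y,.26]),v=.3); st()
print(r.movel(tcp(1.5,y),v=.15,stop_force=8)); st('down')
if arc(1.5,y):
    press(y)
cv2.imwrite('pics/a2w.png',r.grab_frame('wrist')[:,:,::-1])
E
```

```text
15.76 [ 0.0685 -0.059   0.2573] F [0.9 1.1 0.6] g 0.0005
False
down 16.4 [ 0.0648 -0.0597  0.1872] F [-0.1 -0.7  0.1] g 0.0002
1.33 False 16.73 [ 0.0448 -0.0604  0.1861] F [0.3 0.1 0.6] g 0.0004
1.15 False 17.05 [ 0.0247 -0.0601  0.1793] F [1.  0.7 0.2] g 0.0001
0.98 False 17.38 [ 0.006  -0.06    0.1703] F [-0.5 -1.  -0.1] g -0.0002
0.80 False 17.7 [-0.0112 -0.0599  0.1581] F [-0.4  0.9  0.8] g 0.0001
0.63 False 18.02 [-0.0259 -0.0598  0.1435] F [-0.2 -0.1 -1.1] g -0.0002
0.45 False 18.35 [-0.038  -0.0596  0.1264] F [ 1.   0.1 -0.5] g 0.0001
0.28 False 18.68 [-0.0467 -0.0596  0.1077] F [-0.6  0.4  0.6] g 0.0002
start 18.68 [-0.0467 -0.0596  0.1077] F [-0.6  0.4  0.6] g 0.0002
over 19.24 [-0.0634 -0.0598  0.1115] F [0.3 0.3 0.1] g 0.0002
0.0980 False 19.85 [-0.0631 -0.0598  0.0977] F [-0.2 -0.7 -0.6] g -0.0
0.0940 False 20.13 [-0.0632 -0.0599  0.0938] F [-0.1 -0.   0.2] g -0.0
0.0900 False 20.42 [-0.0625 -0.0604  0.0904] F [ 0.7 -1.   1. ] g 0.0002
0.0860 False 20.7 [-0.0629 -0.0604  0.087 ] F [-1.6  1.   6.1] g 0.0001
0.0850 False 20.95 [-0.0629 -0.0604  0.0864] F [-2.8  1.   8.7] g -0.0
0.0835 False 21.2 [-0.0632 -0.0604  0.0846] F [-2.5 -0.1  6.9] g 0.0002
0.0820 False 21.45 [-0.0632 -0.0598  0.0817] F [-0.8  0.  -0.3] g -0.0001
0.0805 False 21.7 [-0.0633 -0.0596  0.0799] F [-0.7  0.7  0.3] g -0.0003
0.0790 False 21.95 [-0.0631 -0.0598  0.0787] F [-0.8  0.6  0.5] g 0.0004
0.0775 False 22.2 [-0.0631 -0.0599  0.0773] F [ 0.1  0.3 -0.7] g 0.0
0.0760 False 22.45 [-0.063 -0.06   0.076] F [ 0.5  0.1 -0. ] g 0.0001
0.0745 False 22.7 [-0.0629 -0.0601  0.0759] F [-2.   1.7  7.7] g -0.0001
0.0730 False 22.95 [-0.0629 -0.0602  0.0758] F [-5.7  2.5 13.9] g -0.0003
0.0715 False 23.2 [-0.0628 -0.0602  0.0757] F [-9.   5.3 22.3] g 0.0
up 23.88 [-0.0635 -0.0597  0.1349] F [ 0.2 -0.6  0.2] g -0.0001
```

View pics/a2w.png

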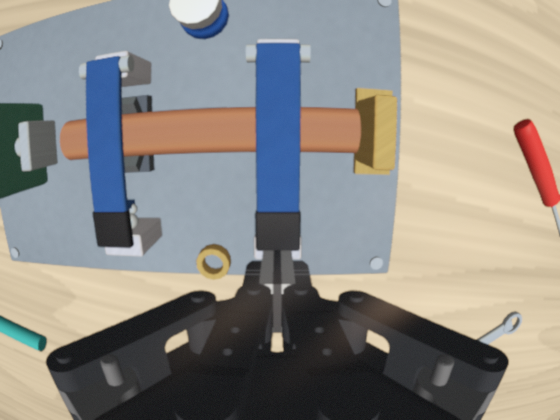

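Both straps are caught: strap_a snapped at about 8.7 N and its face stopped at 75.7 mm. I'll grasp the handle next.

```bash
cat >> h.py <<'E'
AX=np.array([0,.2])
def hp(phi,z=.134,rad=.05): return W([AX[0]+rad*np.cos(phi),AX[1]+rad*np.sin(phi),z])
E
python3 - <<'E'
from h import *
r.movel(W([-.063,-.06,.25]),v=.3)
r.grip(.06)
r.goto(hp(.212,.25),Q); st()
r.wait(.1)
c=r.calibration('wrist');im=r.grab_frame('wrist');cv2.imwrite('pics/h1.png',im[:,:,::-1])
print(project('wrist',c,[hp(.212,.17),hp(.212,.120)]))
print(r.movel(hp(.212),v=.15,stop_force=8)); st('down')
cv2.imwrite('pics/h2.png',r.grab_frame('wrist')[:,:,::-1])
E
```

```text
26.19 [0.0488 0.2095 0.25  ] F [ 0.4  0.6 -0.3] g 0.06
[[276.00110813 219.79939762]
 [276.13274788 203.43913751]]
False
down 27.27 [0.0498 0.2103 0.1351] F [-0.3 -0.2 -0. ] g 0.0598
```

View pics/h2.png

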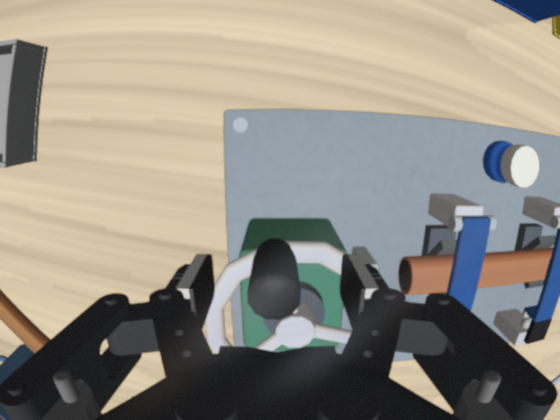

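View pics/h1.png

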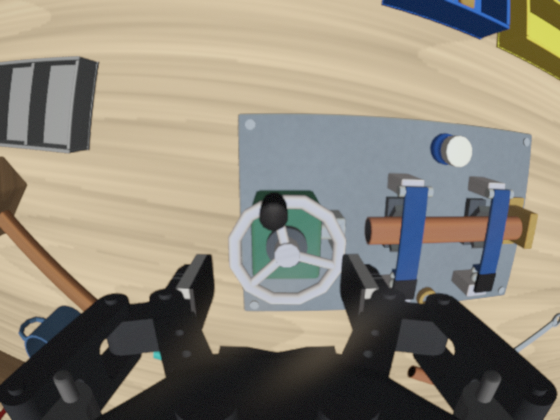

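The handle sits between the open fingers (around (273,275) in h2). I'll grip it and crank.

```bash
python3 - <<'E'
from h import *
import pickle
r.grip(.015); s=st('grip')
phi=.212; stop=False; F0=M.T@s['wrist_force']
tot=0; step=np.deg2rad(15); n=0
def tang():
    s=r.read_state(); p=L(s['eef_pos'])[:2]-AX; a=np.arctan2(p[1],p[0])
    f=M.T@s['wrist_force']
    return s['clock'],a,np.hypot(*p),f[0]*(-np.sin(a))+f[1]*np.cos(a),f   # + = opposes clockwise
while tot<np.deg2rad(960):
    if tot>np.deg2rad(440): step=np.deg2rad(12)
    phi-=step; tot+=step; n+=1
    hit=r.movel(hp(phi),v=.13 if tot<np.deg2rad(440) else .1,stop_force=12)
    c,a,rad,ft,f=tang()
    lag=np.rad2deg((a-phi+np.pi)%(2*np.pi)-np.pi)
    if n%4==0 or hit or ft>4: print(round(np.rad2deg(tot)),hit,round(c,2),f'rad {rad:.4f} lag {lag:.1f} ft {ft:.1f}',f.round(1))
    if c>52: print('time');break
    if hit or ft>8: break
st('end')
pickle.dump((phi,tot),open('phi.pkl','wb'))
E
```

```text
grip 27.76 [0.0495 0.2106 0.1351] F [-0.8 -0.   2.9] g 0.0203
60 False 28.76 rad 0.0506 lag -0.7 ft -1.2 [-1.7  0.2  6.1]
120 False 29.76 rad 0.0500 lag -0.1 ft -1.2 [-0.8  1.3  6.1]
180 False 30.76 rad 0.0494 lag -0.5 ft -0.5 [0.2 0.6 6.1]
240 False 31.76 rad 0.0495 lag -0.8 ft -1.6 [0.8 1.5 7.1]
300 False 32.76 rad 0.0500 lag -1.1 ft -0.8 [1.4 1.4 7.4]
360 False 33.76 rad 0.0506 lag -1.5 ft 0.3 [2.  0.7 7.1]
420 False 34.76 rad 0.0506 lag -1.6 ft -1.0 [ 0.2 -1.7  9.3]
474 False 35.81 rad 0.0501 lag -1.1 ft -0.9 [-0.4  2.1 10.8]
522 False 36.84 rad 0.0496 lag -0.7 ft -0.5 [2.  1.6 9.8]
570 False 37.88 rad 0.0494 lag -0.2 ft -0.0 [ 1.8 -0.5  9.3]
618 False 38.91 rad 0.0496 lag -0.1 ft -0.4 [ 0.8 -1.   9.6]
666 False 39.94 rad 0.0501 lag -0.4 ft -1.6 [1.9 0.4 7.9]
714 False 40.98 rad 0.0505 lag -0.0 ft 0.9 [1.9 1.6 8.3]
726 False 41.23 rad 0.0506 lag 3.5 ft 8.8 [2.9 9.4 9.3]
end 41.23 [0.0499 0.2084 0.1351] F [2.9 9.4 9.3] g 0.02
```

It stalled at about 722° with 8.8 N tangential. I'll lean on it a little more and look.

```bash
python3 - <<'E'
from h import *
import pickle
phi,tot=pickle.load(open('phi.pkl','rb'))
def tang():
    s=r.read_state(); p=L(s['eef_pos'])[:2]-AX; a=np.arctan2(p[1],p[0])
    f=M.T@s['wrist_force']
    print(round(s['clock'],2),'ang',np.rad2deg(a).round(2),'ft',round(f[0]*(-np.sin(a))+f[1]*np.cos(a),1),f.round(1)); return a,f[0]*(-np.sin(a))+f[1]*np.cos(a)
for k in range(4):
    phi-=np.deg2rad(2.5); r.movel(hp(phi),v=.05,stop_force=15)
    a,ft=tang()
    if ft>16: break
r.wait(.15); a,ft=tang()
cv2.imwrite('pics/p1.png',r.grab_frame('wrist')[:,:,::-1])
cv2.imwrite('pics/p1s.png',cv2.resize(r.grab_frame('scene')[170:360,180:380],(800,760))[:600,:,::-1])
pickle.dump(a,open('a.pkl','wb'))
E
```

```text
41.48 ang 8.24 ft 10.0 [ 3.1 10.5  8.8]
41.73 ang 6.59 ft 12.5 [ 2.7 12.9  8.1]
41.98 ang 4.84 ft 12.5 [ 3.6 12.9  8.9]
42.23 ang 3.15 ft 15.0 [ 3.3 15.2  7.5]
42.38 ang 3.13 ft 14.8 [ 4.2 15.1  7.5]
```

View pics/p1.png

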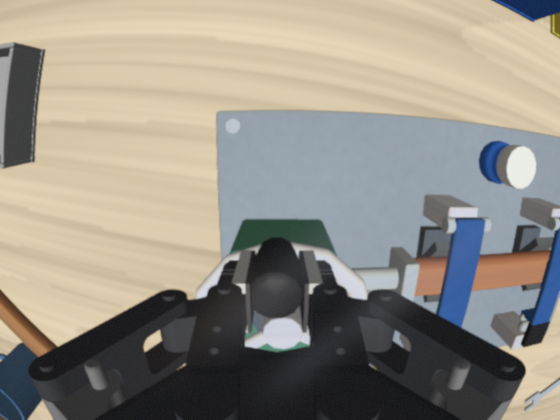

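View pics/p1s.png

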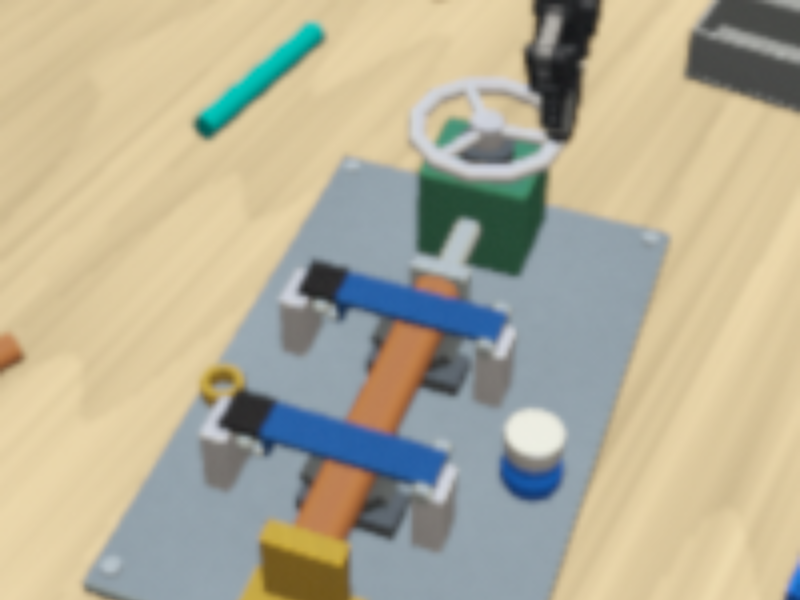

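The jaw has the tube pinned against the brass stop, with 15 N at the handle. I'll back off a quarter turn, let go and check.

```bash
python3 - <<'E'
from h import *
for d in np.linspace(8,98,8)[1:]:
    r.movel(hp(np.deg2rad(d)),v=.1,stop_force=20)
s=st('back'); p=L(s['eef_pos'])[:2]-AX; print(np.rad2deg(np.arctan2(p[1],p[0])),np.hypot(*p))
r.grip(.06); st('open')
p=L(r.read_state()['eef_pos'])
r.movel(W([p[0],p[1],.26]),v=.2)
# view above jaw-tube gap
r.goto(W([-.06,.14,.28]),Q); r.wait(.2)
c=r.calibration('wrist'); im=r.grab_frame('wrist'); st('view')
import pickle; pickle.dump((c,im),open('v.pkl','wb'))
cv2.imwrite('pics/f1.png',im[:,:,::-1])
E
```

```text
back 44.4 [-0.0083  0.2491  0.135 ] F [-0.5 -0.2 11.4] g 0.0201
99.64236361675597 0.04979688514584954
open 44.87 [-0.0079  0.2495  0.133 ] F [0.4 0.2 0.4] g 0.0601
view 46.46 [-0.0599  0.141   0.2793] F [0.4 0.1 0. ] g 0.06
```

View pics/f1.png

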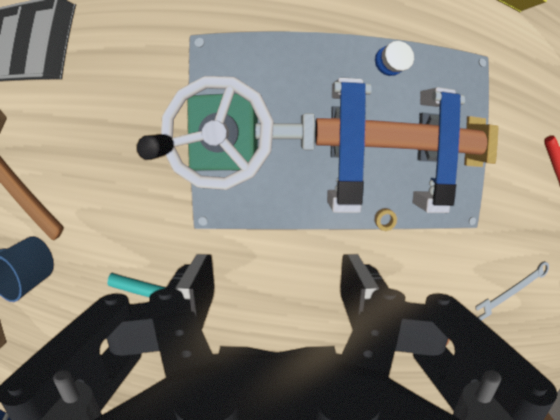

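```bash
python3 - <<'E'
from h import *
import pickle
r.movel(W([-.08,.12,.2]),v=.25) 
r.wait(.1);c=r.calibration('wrist'); a=r.grab_frame('wrist')
r.goto(W([-.08,-.12,.21]),Q); r.wait(.1);c2=r.calibration('wrist'); b=r.grab_frame('wrist');st()
pickle.dump((c,a,c2,b),open('v2.pkl','wb'))
def loc(c,px,z): return L(onplane('wrist',c,[px],z)[0]).round(4)
for n,cc,P in(('gap',c,W([0,.115,.06])),('foot',c2,W([0,-.11,.06]))):
    print(n,project('wrist',cc,P))
for n,im,cc,P in(('g',a,c,W([0,.115,.06])),('f',b,c2,W([0,-.11,.06]))):
    u=project('wrist',cc,P)[0].astype(int); x0,y0=max(u[0]-60,0),max(u[1]-45,0); print(n,x0,y0)
    cv2.imwrite(f'pics/z_{n}.png',cv2.resize(im[y0:y0+90,x0:x0+120],None,fx=6,fy=6,interpolation=cv2.INTER_CUBIC)[:,:,::-1])
E
```

```text
48.2 [-0.0796 -0.1183  0.21  ] F [ 0.  -0.9 -0.2] g 0.0603
gap [[283.77689871 113.4327639 ]]
foot [[269.19870966 111.22354387]]
g 223 68
f 209 66
```

View pics/z_g.png

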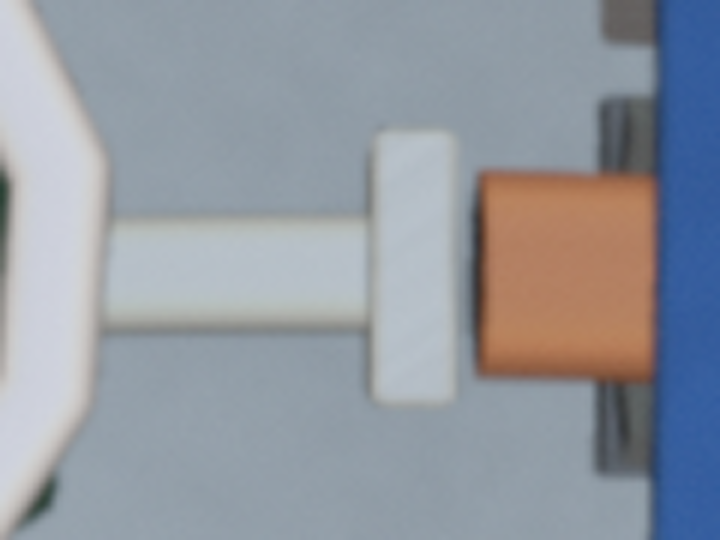

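View pics/z_f.png

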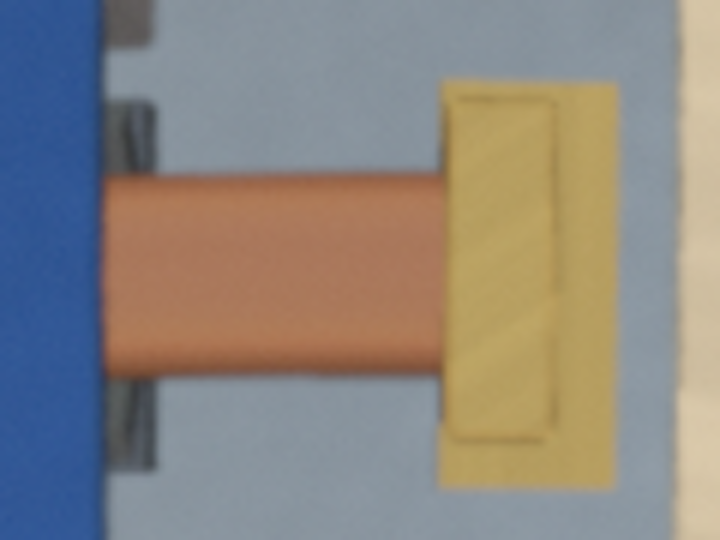

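```bash
python3 - <<'E'
from h import *
import pickle
c,a,c2,b=pickle.load(open('v2.pkl','rb'))
f=lambda c,p,o,z: L(onplane('wrist',c,[np.array(p)/6+o],z)[0]).round(4)
o=np.array([223,68])
print('jaw top edges y',f(c,(456,275),o,.070),f(c,(373,275),o,.07),'corners',f(c,(456,130),o,.07),f(c,(456,402),o,.07))
print('tube side',f(c,(480,175),o,.05),f(c,(478,376),o,.05),'top',f(c,(479,275),o,.066))
o=np.array([209,66]);print('stop face',f(c2,(447,275),o,.07),'foot edges',f(c2,(442,178),o,.05),f(c2,(442,372),o,.05))
p=[]
for P in (W([0,.1,.07]),W([0,.1,.066])): p.append(project('wrist',c,P)[0])
print(p)
E
```

```text
jaw top edges y [-0.0006  0.1025  0.07  ] [-0.0008  0.1141  0.07  ] corners [0.02   0.1026 0.07  ] [-0.0186  0.1023  0.07  ]
tube side [0.0156 0.0976 0.05  ] [-0.015   0.0977  0.05  ] top [-0.0004  0.099   0.066 ]
stop face [-0.001  -0.1225  0.07  ] foot edges [ 0.0151 -0.122   0.05  ] [-0.0151 -0.1222  0.05  ]
[array([301.97252853, 113.12125572]), array([301.60966335, 113.33325905])]
```

```bash
python3 - <<'E'
from h import *
st(); r.job_done()
E
```

```text
48.2 [-0.0796 -0.1183  0.21  ] F [ 0.  -0.9 -0.2] g 0.0603
the job is handed in; nothing more can be done
```

I finished the job and handed it in at 48.2 s of the 67 s allowed. No verdict was reported, so what follows rests on my own checks.

- **Straps:** I swung both down and pressed each tab straight down. The catches gave way at about 8 N (strap_b) and 9 N (strap_a). Each tab face then met its hard stop at about 75.7 mm, where 76 mm is shut. I pressed with at most about 27 N against the 60 N limit.
- **Handwheel:** I cranked it clockwise about two turns, until it stalled with about 15 N at the handle. The pictures show the jaw on the tube and the tube on the brass stop. I could not measure the pinch force itself.
- **Back-off:** I turned it back about 92°, let go, and moved the gripper clear.

**Last checks:**
- **Tube foot:** its end measures level with the stop face, within about 0.5 mm.
- **Jaw gap:** the two image measurements disagreed somewhat, at 3.5 mm from the top edges and 4.9 mm from the tube's sides. The wheel angle implies about 5.1 mm. All three are inside 2.5 to 7.5 mm.
- **Touching and bystanders:** the gripper is clear, and the force reading is about zero. The collar, jar and other bystanders I could see look undisturbed, but I did not measure their positions again.

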